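# Step a lever-indexed parts carousel round to the orange terminal block

## Task

The blue parts carousel steps round by one compartment each time its red lever is pressed all the way down and let spring back up. Working only the lever, bring the compartment with the orange terminal block round to the open pick-up window at the yellow pointer, stopped square in the window with the lever back up. Press down to the firm stop but do not force the lever beyond it, do not touch the turntable, and leave the tape, the screwdriver and the solder reel where they lie.

Things in the scene. Friction and masses are not known exactly. Their poses are not given: they have to be found in the camera images.
- carousel: fixed frame of the parts carousel, screwed to the bench: blue foot 12 mm thick (disc 238 mm across, and a 96 mm wide tongue out to x = -0.222 m under the lever); flat wire guard, 228 mm across, top 72 mm above the bench (black nut up to 85 mm), one eighth left open as the pick-up window, yellow pointer below. Origin on the axle at bench level, z up, -x toward the lever's end
- turntable: white turntable, 216 mm across, rim 59 mm high, with eight 45-degree compartments, origin on the axle. Each full press turns it one compartment clockwise seen from above; a part press leaves it between two. Friction holds it. Square = its x axis at a multiple of 45 degrees to the carousel's x axis. It may start up to 4 degrees ahead of square; the first full press takes that up. Not to be touched
- pickup_window (a point): middle of the pick-up window, 78 mm from the axle in the direction (-1, -1) of the carousel's own x and y axes (front right), 45 mm above the bench
- index_lever: sprung lever driving the turntable by a ratchet; hinge along y at (-0.130, 0.038, 0.076) in the carousel's frame, red paddle 70 mm from it toward -x. Press with 3 N at first, about 10 N near the end, then a firm stop, to be felt for: 30 to 45 mm down, set differently each time; over 35 N strains it. It springs back by itself; only a full return takes the next tooth. Press evenly, a few cm/s: struck hard, the table coasts on
- lever_pad (a point): middle of the red paddle's upper face (paddle 36 mm along the lever, 30 mm wide), about 105 mm above the bench when the lever is up; it moves with the lever
- orange_block_centre (a point): centre of the orange five-pole screw terminal block, 18 x 27 x 15 mm, the only orange thing; it lies loose in a compartment two to five steps before the window
- yellow_tape_centre (a point): bystander: centre of a roll of yellow tape, 64 x 57 mm, 34 mm high, left of the lever on the bench
- red_driver_centre (a point): bystander: centre of a stubby screwdriver with a red handle, 74 x 20 x 20 mm, lying right of the lever
- reel_centre (a point): bystander: centre of a solder reel, 52 mm across, 34 mm high, standing right of the lever

How it is judged (in metres and radians):
On the way:
1. a full press of the lever brings the orange block's compartment square into the window (lever at its stop) (horizontal distance between orange_block_centre and pickup_window below 0.035 m and (angle between the x axis of turntable and the x axis of carousel, either way round below 0.045 rad or angle between the x axis of turntable and the y axis of carousel, either way round below 0.045 rad or angle between the x axis of turntable and the x axis of carousel, either way round between 0.7404 and 0.8304 rad) and z of lever_pad in the frame of carousel below 0.0745 m), for 0.05 s.
At the end, for the whole second after the job is handed in: The orange terminal block lies in its compartment within 35 mm (horizontally) of the middle of the pick-up window, the turntable stands still and square with the window (within 0.045 rad of a whole step), the lever is back up (paddle within 5 mm of its rest height) (horizontal distance between orange_block_centre and pickup_window below 0.035 m and (angle between the x axis of turntable and the x axis of carousel, either way round below 0.045 rad or angle between the x axis of turntable and the y axis of carousel, either way round below 0.045 rad or angle between the x axis of turntable and the x axis of carousel, either way round between 0.7404 and 0.8304 rad) and z of orange_block_centre in the frame of carousel below 0.06 m and z of lever_pad in the frame of carousel above 0.1 m and angular speed of turntable below 0.05 rad/s); the robot touches nothing.
It fails at once if the lever is pressed with more than 35 N (contact force between any of the fingers, the arm and index_lever above 35 N).
It fails at once if the robot touches the turntable (contact force between any of the fingers, the arm and turntable above 0.5 N).
It fails at once if the tape, the screwdriver or the solder reel is moved by more than 20 mm (distance of any of yellow_tape_centre, red_driver_centre, reel_centre from where it was at the start of the episode above 0.02 m).
It also fails if it takes over 50 s, if anything falls off the work surface, if the arm or the gripper's body presses on something with over 40 N, if the wrist force passes 120 N, or if a joint passes its speed limit or range.

## Robot

A 6-joint arm with a two-finger parallel gripper is mounted at the origin on a cart in front of the work surface, level with it; the furniture and walls round the work are solid. World frame = base frame: x ahead of the robot, y to its left, z up, the work surface at z = 0. Lengths are in m, angles in degrees, forces in N, time in s.
With the tool pointing down it reaches from about 0.35 to 0.875 m from the base axis. Payload 4.2 kg.
Tool frame: the origin (TCP) lies midway between the tips of the shut fingers; the grasp point (between the pads) lies 19 mm behind it; z points along the fingers, y is the line along which they close (so a half turn about z gives the same grasp; the last joint's range is limited). The gripper opens to 87 mm and grips with 3 to 60 N. Pads are 19 mm wide; open, the fingers measure 117 mm over their backs; the gripper's body (75 mm by 190 mm) begins 51 mm behind the grasp point.
Start: joints at [-54.511, 22.042, 0.453, 0, -68.411, -14.817], TCP at [0.221, -0.585, 0.185] pointing down, gripper open.
Joint ranges: [-179.83, 179.83], [-69.29, 118.12], [-61.27, 80.66], [-181.25, 117.63], [-171.15, -9.14], [-177.46, 177.46]. Speed limits (degrees/s): [159.86, 159.86, 180, 180, 180, 180].

## Interface

Orientations are given as a 3x3 rotation matrix whose columns are the frame's x, y, z axes.
In Python, from station import sense, capture, finish_job, silhouettes, landmark_of gives the robot as it stands.
- The arm moves only by the tool step_arm, never from a script. Its arguments are lists of equal length, an entry for each row: "linear": the shift along the tool's x, y, z in mm, a list of three; "delta_rot": the turn, a rotation vector about the tool's x, y, z in rad, a list of three; "grip": the finger opening in mm, from 0 to 87. A call has 1 to 10 rows; each row shifts and turns the commanded pose from where the row before left it, along the tool's axes as they then stand; what a row does not reach is not made up. A row lasts 1/8 s, in which the tool goes at most 62.5 mm and 10.7 degrees, less where a joint would pass 70% of its speed; a pose out of reach is approached as far as the arm can. A call with a gripper value outside its range is refused whole. The fingers move at their own pace and stop on an object; the grip force is fixed at half the most. Time passes only in rows, so rows that do not move let the fingers close. It gives the time, the measured TCP pose, the force, the opening and the grip force at its end, in the units of the state.
- sense(): the state, without advancing time (a new reading comes with each control period).
- capture(name): name is "side" or "top" or "wrist"; returns a dict with "img" (420x560x3 uint8, red, green, blue), "fx", "fy", "cx", "cy" (pixels), "world_to_cam" (4x4, takes a point from world to camera coordinates); the wrist camera has in their place "mount" (4x4, takes a point from camera to tool coordinates, whose origin is the TCP and whose axes are the flange's). Camera axes: x right, y up, looking along -z (the intrinsics and any distortion apply to the point x, -y, -z); pixel columns grow to the right and rows downward; lengths in m; the calibration is good to about 2 mm. A picture is of the moment at which its call begins: read the wrist's pose just before it. There is no depth.
- finish_job(): hands the job in; it is judged then, once.
Trained networks look in the newest picture that a camera, given by its name, has taken for a name from the list of things; names that differ only in an ending like _2 or _b are one class to them, and where a whole thing is asked for, a point or a joint stands for the part that bears it (a point fixed in the world has none). Each returns a list of dicts, best first, with "score" (0 to 1); they miss things now and then, are a little off and sometimes report something else, mostly with a low value. They report only what shows in the picture. A call takes as long as a camera call.
- silhouettes(camera, label): "mask" (420x560 bool, what is visible of it) and "point" ([column, row] in pixels, amid what is visible of it).
- landmark_of(camera, label): "point" ([column, row] in pixels: a listed point, or the origin of a listed thing).
The state is a dict: "time_s": time; "joints": joint angles; "joint_velocities": joint speeds; "effort": joint torques, N m; "tcp_pos": TCP position; "ee_rot": TCP orientation; "wrist_force": force on the tool from outside, world axes, zero at the start; "moment": the same for the moment, N m; "gripper_width": opening from 0.0 (shut) to 1.0 (fully open); "gripper_force": force on a finger pad.
Only numpy, scipy, OpenCV 4.12 (cv2) and the standard library are available. Lean on these libraries where they do the work, as an engineer would, in place of code of your own. Each camera call takes 0.05 s, during which the arm holds its last target. There are 200 camera calls.

## Working session

There is one attempt and no reset: what is moved stays moved. The work goes in short steps, Python scripts to look and compute and a tool call to move; the robot and the scene stay as the last step left them, time stands still between calls to the robot, and variables do not carry over. Pictures are saved under pics/ and viewed, at most 10 in all, crops included, and the job is handed in when it is done.

Besides the shell and the picture viewer there is one more tool, called after "Emit:" in YAML: its name, and indented under it one key for each argument. step_arm: Moves the arm, as the interface text tells. Its arguments: {"type":"object","properties":{"linear":{"type":"array"},"delta_rot":{"type":"array"},"grip":{"type":"array"}},"required":["linear","delta_rot","grip"]}

```bash
mkdir -p pics; cat > h.py <<'E'
import numpy as np, cv2
from station import sense, capture, silhouettes, landmark_of
def ray(c,px,s=None):
    if 'world_to_cam' in c: M=np.linalg.inv(c['world_to_cam'])
    else:
        T=np.eye(4);T[:3,:3]=s['ee_rot'];T[:3,3]=s['tcp_pos'];M=T@c['mount']
    d=np.array([(px[0]-c['cx'])/c['fx'],-(px[1]-c['cy'])/c['fy'],-1])
    return M[:3,3],M[:3,:3]@d
def atz(c,px,z,s=None):
    o,d=ray(c,px,s); return o+d*(z-o[2])/d[2]
def tri(r):
    A=0;b=0
    for o,d in r:
        d=d/np.linalg.norm(d);P=np.eye(3)-np.outer(d,d);A=A+P;b=b+P@o
    return np.linalg.solve(A,b)
E
python3 - <<'E'
from h import *
s=sense();print({k:np.round(v,3).tolist() for k,v in s.items()})
R={}
Z=dict(carousel=0,turntable=0,lever_pad=.105,orange_block_centre=.03,index_lever=.076,pickup_window=.045,yellow_tape_centre=.017,red_driver_centre=.01,reel_centre=.017)
ims=[]
for n in('side','top'):
    c=capture(n);ims.append(c['img'])
    print(n,{k:np.round(v,2).tolist() for k,v in c.items() if k!='img'})
    for k,z in Z.items():
        for l in landmark_of(n,k)[:2]:
            print(n,k,round(l['score'],2),np.round(l['point']),np.round(atz(c,l['point'],z),3)); 
            R.setdefault(k,{}).setdefault(n,ray(c,l['point']))
for k,v in R.items():
    if len(v)==2: print('tri',k,np.round(tri(v.values()),3))
for n,i in zip(('side','top'),ims): cv2.imwrite(f'pics/{n}0.png',i[:,:,::-1])
E
```

```text
{'time_s': 0.0, 'joints': [-54.509, 22.09, 0.38, -0.029, -68.413, -14.818], 'joint_velocities': [0.064, 0.03, -0.006, -0.119, 0.087, -0.017], 'effort': [-0.001, -39.066, 18.74, 4.22, 0.011, -0.0], 'tcp_pos': [0.22, -0.584, 0.184], 'ee_rot': [[-0.936, -0.353, -0.001], [-0.353, 0.936, 0.002], [0.0, 0.002, -1.0]], 'wrist_force': [0.596, 0.156, 0.526], 'moment': [-0.019, -0.021, 0.011], 'gripper_force': 0.0, 'gripper_width': 0.997}
side {'fx': 487.79, 'fy': 487.79, 'cx': 283.08, 'cy': 210.01, 'world_to_cam': [[0.98, -0.19, -0.02, -0.63], [0.1, 0.42, 0.9, -0.06], [-0.16, -0.89, 0.43, -0.98], [0.0, 0.0, 0.0, 1.0]]}
side carousel 0.82 [328. 269.] [ 0.67  -0.263  0.   ]
side turntable 0.96 [327. 249.] [ 0.687 -0.192  0.   ]
side lever_pad 0.94 [205. 220.] [ 0.466 -0.23   0.105]
side orange_block_centre 0.65 [311. 229.] [ 0.663 -0.162  0.03 ]
side pickup_window 0.91 [305. 270.] [ 0.614 -0.325  0.045]
side pickup_window 0.41 [245. 225.] [ 0.539 -0.146  0.045]
side yellow_tape_centre 0.59 [247. 222.] [ 0.55  -0.083  0.017]
side red_driver_centre 0.88 [231. 316.] [ 0.49  -0.371  0.01 ]
side reel
[... 605 characters left out ...]
9 -0.235  0.076]
top index_lever 0.47 [270. 194.] [ 0.654 -0.182  0.076]
top pickup_window 0.59 [331. 211.] [ 0.619 -0.326  0.045]
top yellow_tape_centre 0.83 [243. 243.] [ 0.542 -0.117  0.017]
top yellow_tape_centre 0.3 [297. 246.] [ 0.535 -0.246  0.017]
top red_driver_centre 0.52 [346. 266.] [ 0.488 -0.367  0.01 ]
top reel_centre 0.9 [357. 229.] [ 0.578 -0.391  0.017]
tri carousel [ 0.636 -0.327  0.042]
tri turntable [ 0.663 -0.269  0.046]
tri lever_pad [ 0.468 -0.234  0.107]
tri orange_block_centre [ 0.662 -0.184  0.042]
tri pickup_window [ 0.616 -0.326  0.045]
tri yellow_tape_centre [ 0.544 -0.119  0.036]
tri red_driver_centre [ 0.489 -0.367  0.007]
tri reel_centre [ 0.578 -0.391  0.016]
```

View pics/top0.png

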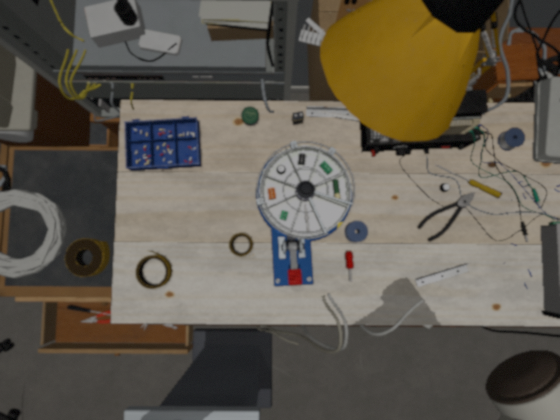

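View pics/side0.png

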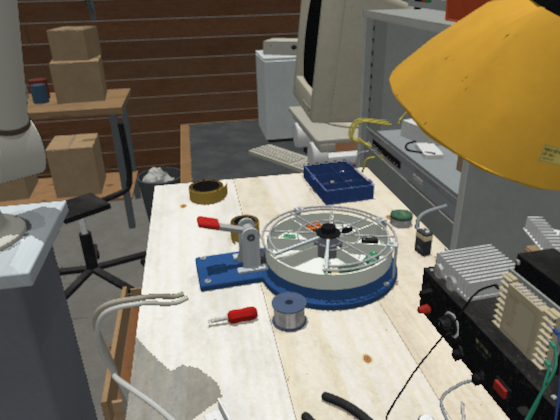

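The pictures show the axle at about (0.665, -0.270). The orange block is at top-view pixel (271,193), on the carousel's +y side, so the window at (331,211) is five clockwise steps away. The lever pad is at about (0.468, -0.234, 0.107), and the carousel's yaw is about 0.

Emit:
step_arm:
  linear:
    - [0, 0, 0]
    - [0, 0, 0]
    - [0, 0, 0]
    - [-35, 50, 0]
    - [-35, 50, 0]
    - [-35, 50, 0]
    - [-35, 50, 0]
    - [-35, 50, 0]
    - [-35, 50, 0]
    - [-35, 50, 0]
  delta_rot:
    - [0, 0, 0.12]
    - [0, 0, 0.12]
    - [0, 0, 0.12]
    - [0, 0, 0]
    - [0, 0, 0]
    - [0, 0, 0]
    - [0, 0, 0]
    - [0, 0, 0]
    - [0, 0, 0]
    - [0, 0, 0]
  grip: [0, 0, 0, 0, 0, 0, 0, 0, 0, 0]

```text
time_s: 2.25
tcp_pos: [0.4664, -0.2328, 0.1858]
ee_rot: [[-1.0, -0.001, 0.001], [-0.001, 1.0, -0.0], [-0.001, -0.0, -1.0]]
wrist_force: [0.7, -0.9, -0.7]
gripper_width: 0.017
gripper_force: 0.0
```

```bash
python3 - <<'E'
from h import *
s=sense();print(np.round(s['tcp_pos'],4),np.round(s['ee_rot'],3).tolist(),np.round(s['wrist_force'],2),s['gripper_width'])
c=capture('wrist');cv2.imwrite('pics/w1.png',c['img'][:,:,::-1])
for l in landmark_of('wrist','lever_pad')[:2]: print(l['score'],np.round(l['point']),atz(c,l['point'],.105,s))
E
```

```text
[ 0.4664 -0.2328  0.1858] [[-1.0, -0.001, 0.001], [-0.001, 1.0, -0.0], [-0.001, -0.0, -1.0]] [ 0.7  -0.92 -0.68] 0.017105269381372357
0.82 [274. 203.] [ 0.46804779 -0.23916762  0.105     ]
```

View pics/w1.png

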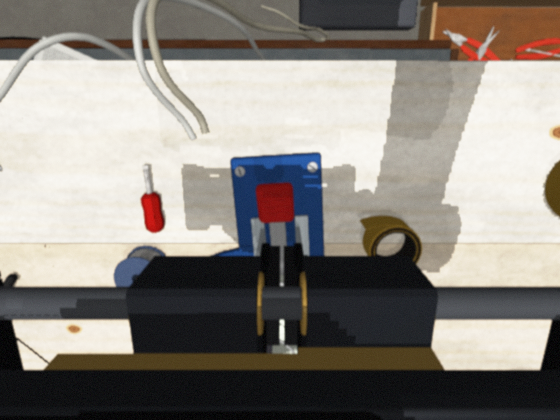

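The wrist picture shows the red paddle at (274,203), about 6 mm to the right of the tool. I'll correct for that and go down to just above the paddle.

Emit:
step_arm:
  linear:
    - [2, -6, 24]
    - [0, 0, 24]
    - [0, 0, 20]
    - [0, 0, 5]
    - [0, 0, 0]
  delta_rot:
    - [0, 0, 0]
    - [0, 0, 0]
    - [0, 0, 0]
    - [0, 0, 0]
    - [0, 0, 0]
  grip: [0, 0, 0, 0, 0]

```text
time_s: 2.98
tcp_pos: [0.4634, -0.2409, 0.1126]
ee_rot: [[-1.0, -0.001, 0.0], [-0.001, 1.0, -0.0], [-0.0, -0.0, -1.0]]
wrist_force: [-0.1, -0.0, -0.4]
gripper_width: -0.001
gripper_force: 0.0
```

Emit:
step_arm:
  linear:
    - [0, 0, 3]
    - [0, 0, 4]
    - [0, 0, 4]
    - [0, 0, 4]
    - [0, 0, 4]
    - [0, 0, 4]
  delta_rot:
    - [0, 0, 0]
    - [0, 0, 0]
    - [0, 0, 0]
    - [0, 0, 0]
    - [0, 0, 0]
    - [0, 0, 0]
  grip: [0, 0, 0, 0, 0, 0]

```text
time_s: 3.72
tcp_pos: [0.4634, -0.2405, 0.089]
ee_rot: [[-1.0, -0.001, -0.0], [-0.001, 1.0, 0.0], [0.0, 0.0, -1.0]]
wrist_force: [-0.0, 0.2, -0.1]
gripper_width: 0.007
gripper_force: 0.0
```

No contact yet at z = 0.089, though the pad should be at 0.105. I'll look before going further.

```bash
python3 - <<'E'
from h import *
s=sense();print(np.round(s['tcp_pos'],4),np.round(s['wrist_force'],2))
r=[]
for n in('side','top'):
    c=capture(n)
    if n=='side': cv2.imwrite('pics/s2.png',cv2.resize(c['img'][130:330,120:400,::-1],None,fx=2.8,fy=2.8,interpolation=cv2.INTER_CUBIC))
    for l in landmark_of(n,'lever_pad')[:2]: print(n,l['score'],np.round(l['point']),np.round(atz(c,l['point'],.105),3))
E
```

```text
[ 0.4634 -0.2405  0.089 ] [-0.03  0.24 -0.06]
side 0.92 [207. 220.] [ 0.469 -0.233  0.105]
```

View pics/s2.png

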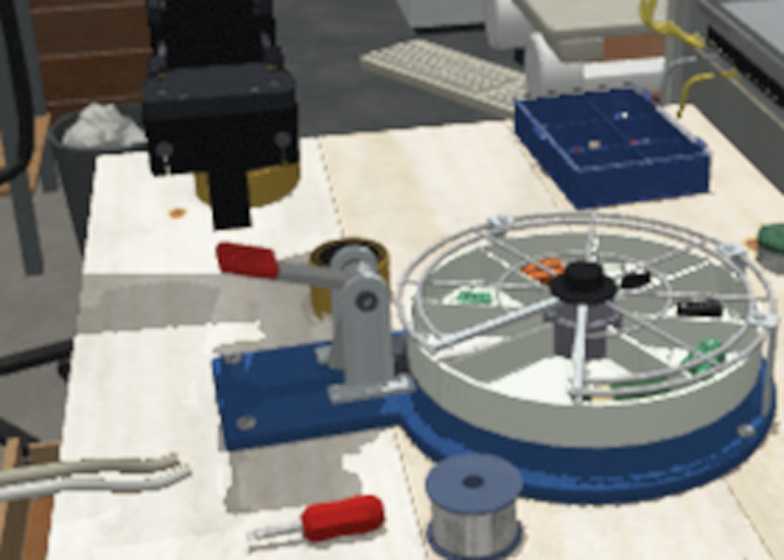

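```bash
python3 - <<'E'
from h import *
s=sense();c=capture('side')
for p in(s['tcp_pos'],s['tcp_pos']+np.array([0,0,.03]),s['tcp_pos']+np.array([0,.06,0]),[.468,-.236,.105]):
    q=c['world_to_cam']@np.r_[p,1];print(np.round(p,3),q[0]/-q[2]*c['fx']+c['cx'],-q[1]/-q[2]*c['fy']+c['cy'])
print(s['time_s'],s['tcp_pos'],s['joints'])
c=capture('top');cv2.imwrite('pics/t2.png',cv2.resize(c['img'][150:330,200:400,::-1],None,fx=3,fy=3,interpolation=cv2.INTER_CUBIC))
E
```

```text
[ 0.463 -0.241  0.089] 204.43351850966283 231.29149743475222
[ 0.463 -0.241  0.119] 202.74631488831773 214.95348708145758
[ 0.463 -0.181  0.089] 202.90177177666988 215.60534769124024
[ 0.468 -0.236  0.105] 206.255331049549 221.27290616758705
3.925 [ 0.46340388 -0.24055928  0.08927951] [-9.60961274e+00  1.75182356e+01 -2.16434147e+01  5.55266669e-03
 -5.08451711e+01 -8.03436461e+01]
```

View pics/t2.png

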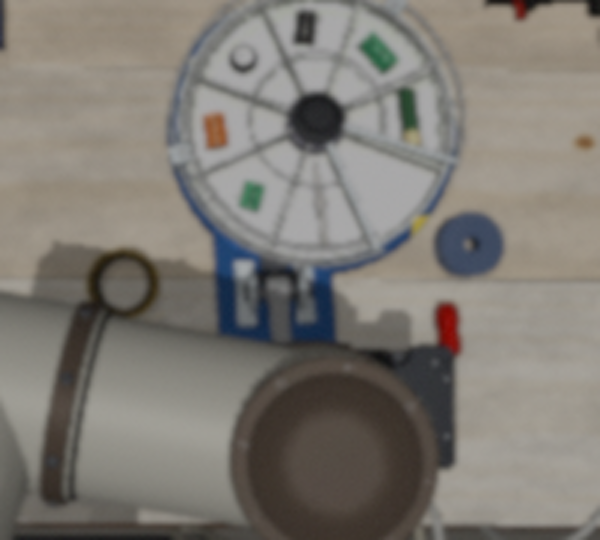

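The side picture puts the fingertips at about (202,210). The reported TCP should project to (204,231), so the tool looks about 35 mm higher than reported. I'll check that independently with the wrist camera.

```bash
python3 - <<'E'
from h import *
s=sense();c=capture('wrist')
print(np.round(s['tcp_pos'],4),c['fx'],np.round(c['mount'],3).tolist(),[k for k in c])
Z=dict(red_driver_centre=.01,yellow_tape_centre=.017,reel_centre=.017,lever_pad=.105)
K=dict(red_driver_centre=(.488,-.368),yellow_tape_centre=(.543,-.117),reel_centre=(.578,-.391),lever_pad=(.469,-.235))
for k,z in Z.items():
    for l in landmark_of('wrist',k)[:1]: print(k,round(l['score'],2),np.round(l['point']),'reported pose->',np.round(atz(c,l['point'],z,s),3),'+35mm->',np.round(atz(c,l['point'],z-.035,s),3),'known',K[k])
cv2.imwrite('pics/w2.png',c['img'][:,:,::-1])
E
```

```text
[ 0.4635 -0.2406  0.0895] 359.57901879486985 [[-0.0, 0.96, 0.279, 0.077], [1.0, 0.0, 0.001, -0.0], [0.001, 0.279, -0.96, -0.199], [0.0, 0.0, 0.0, 1.0]] ['img', 'fx', 'fy', 'cx', 'cy', 'mount']
red_driver_centre 0.64 [116. 232.] reported pose-> [ 0.489 -0.377  0.01 ] +35mm-> [ 0.502 -0.394 -0.025] known (0.488, -0.368)
yellow_tape_centre 0.82 [432. 290.] reported pose-> [ 0.539 -0.114  0.017] +35mm-> [ 0.559 -0.098 -0.018] known (0.543, -0.117)
reel_centre 0.91 [108. 325.] reported pose-> [ 0.573 -0.392  0.017] +35mm-> [ 0.597 -0.411 -0.018] known (0.578, -0.391)
```

View pics/w2.png

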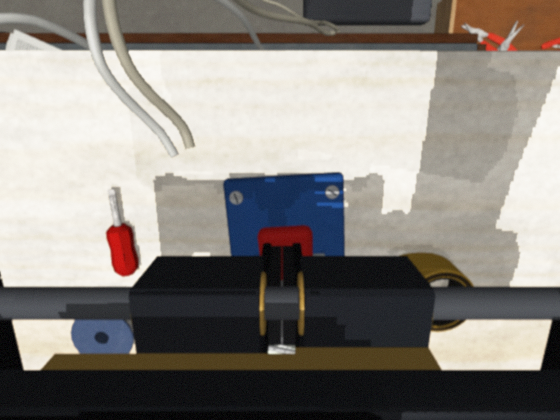

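```bash
python3 - <<'E'
from h import *
s=sense()
c=capture('side');old=cv2.imread('pics/s2.png');a=c['img'][130:330,120:400,::-1]
new=cv2.resize(a,None,fx=2.8,fy=2.8,interpolation=cv2.INTER_CUBIC)
print('diff',np.abs(new.astype(int)-old).mean())
for l in landmark_of('side','lever_pad')[:1]+landmark_of('side','index_lever')[:1]: print(l['point'])
z=cv2.resize(c['img'][150:250,150:290,::-1],None,fx=4,fy=4,interpolation=cv2.INTER_NEAREST)
def pj(p):
    q=c['world_to_cam']@np.r_[p,1];return np.array([q[0]/-q[2]*c['fx']+c['cx'],q[1]/q[2]*c['fy']+c['cy']])
T=s['tcp_pos']
for dz,dy in((0,0),(.07,0),(.07,-.095),(.07,.095)):
    u=(pj(T+[0,dy,dz])-[150,150])*4;cv2.circle(z,tuple(int(v) for v in u),4,(255,0,255),-1)
w=cv2.imread('pics/w2.png');w=cv2.resize(w[200:300,230:340],None,fx=4,fy=4,interpolation=cv2.INTER_NEAREST)
w=cv2.resize(w,(240,218))
o=np.zeros((400,800,3),np.uint8);o[:,:560]=z;o[:218,560:]=w;cv2.imwrite('pics/m.png',o)
print(np.linalg.inv(c['world_to_cam'])[:3,3])
E
```

```text
diff 0.68884004494655
[206.9, 222.5]
[247.0, 230.5]
[ 0.46523515 -0.96353214  0.46517957]
```

View pics/m.png

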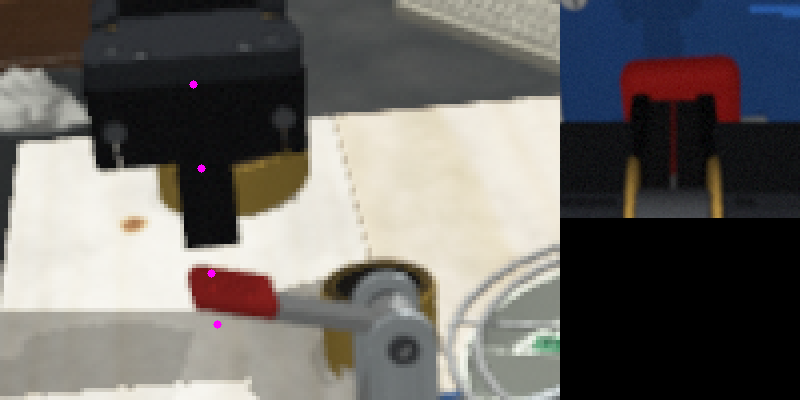

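The side picture is clear: fingertips at crop row 245, paddle top at crop row 267, with bench visible between them. The force is also about zero. So the tip really is 15–20 mm above the paddle, whatever the reported z says, and I'll feel my way down by force.

Emit:
step_arm:
  linear:
    - [-4, 0, 0]
    - [0, 0, 2]
    - [0, 0, 2]
    - [0, 0, 2]
    - [0, 0, 2]
    - [0, 0, 0]
  delta_rot:
    - [0, 0, 0]
    - [0, 0, 0]
    - [0, 0, 0]
    - [0, 0, 0]
    - [0, 0, 0]
    - [0, 0, 0]
  grip: [0, 0, 0, 0, 0, 0]

```text
time_s: 5.18
tcp_pos: [0.4672, -0.2405, 0.0811]
ee_rot: [[-1.0, -0.001, -0.0], [-0.001, 1.0, 0.0], [0.0, 0.0, -1.0]]
wrist_force: [-0.2, -0.2, -0.7]
gripper_width: 0.006
gripper_force: 0.0
```

```bash
python3 - <<'E'
from h import *
s=sense();print(np.round(s['tcp_pos'],4),np.round(s['wrist_force'],2),np.round(s['effort'],2))
c=capture('side');g=c['img'][150:250,150:290].astype(int)
print([l['point'] for l in landmark_of('side','lever_pad')[:1]])
col=c['img'][:,202].astype(int)
print([(r,col[r].tolist()) for r in range(204,226)])
E
```

```text
[ 0.4672 -0.2405  0.0811] [-0.21 -0.2  -0.69] [  0.   -32.32  15.3    3.43  -0.06  -0.  ]
[[210.1, 220.3]]
[(204, [11, 12, 13]), (205, [12, 12, 13]), (206, [14, 13, 15]), (207, [15, 16, 17]), (208, [14, 15, 15]), (209, [14, 14, 14]), (210, [13, 14, 15]), (211, [13, 14, 15]), (212, [12, 14, 11]), (213, [11, 10, 12]), (214, [14, 14, 16]), (215, [14, 15, 14]), (216, [88, 43, 40]), (217, [121, 46, 43]), (218, [118, 28, 27]), (219, [116, 28, 26]), (220, [113, 27, 25]), (221, [121, 29, 26]), (222, [125, 28, 26]), (223, [119, 27, 24]), (224, [117, 27, 26]), (225, [111, 26, 24])]
```

Emit:
step_arm:
  linear:
    - [0, 0, 2]
    - [0, 0, 2]
    - [0, 0, 0]
  delta_rot:
    - [0, 0, 0]
    - [0, 0, 0]
    - [0, 0, 0]
  grip: [0, 0, 0]

```text
time_s: 5.65
tcp_pos: [0.4672, -0.2405, 0.0771]
ee_rot: [[-1.0, -0.001, -0.001], [-0.001, 1.0, 0.0], [0.001, 0.0, -1.0]]
wrist_force: [0.5, -0.5, -0.7]
gripper_width: 0.004
gripper_force: 0.0
```

Emit:
step_arm:
  linear:
    - [0, 0, 2]
    - [0, 0, 2]
    - [0, 0, 0]
  delta_rot:
    - [0, 0, 0]
    - [0, 0, 0]
    - [0, 0, 0]
  grip: [0, 0, 0]

```text
time_s: 6.02
tcp_pos: [0.4673, -0.2405, 0.0732]
ee_rot: [[-1.0, -0.001, -0.0], [-0.001, 1.0, 0.0], [0.0, 0.0, -1.0]]
wrist_force: [-0.6, -0.8, 0.4]
gripper_width: 0.005
gripper_force: 0.0
```

Emit:
step_arm:
  linear:
    - [0, 0, 2]
    - [0, 0, 2]
    - [0, 0, 0]
  delta_rot:
    - [0, 0, 0]
    - [0, 0, 0]
    - [0, 0, 0]
  grip: [0, 0, 0]

```text
time_s: 6.4
tcp_pos: [0.4673, -0.2406, 0.0693]
ee_rot: [[-1.0, -0.001, -0.0], [-0.001, 1.0, -0.0], [0.0, -0.0, -1.0]]
wrist_force: [-0.9, -0.0, 2.4]
gripper_width: 0.006
gripper_force: 0.8
```

```bash
python3 - <<'E'
from h import *
s=sense();print(np.round(s['tcp_pos'],4),np.round(s['wrist_force'],2),np.round(s['effort'],2))
c=capture('side')
print([l['point'] for l in landmark_of('side','lever_pad')[:1]])
o=[]
a=cv2.resize(c['img'][170:260,165:265,::-1],None,fx=5,fy=5,interpolation=cv2.INTER_NEAREST)
cv2.imwrite('pics/s3.png',a)
E
```

```text
[ 0.4673 -0.2406  0.0693] [-0.89 -0.04  2.39] [  0.25 -31.77  14.7    3.11   0.17   0.  ]
[[206.5, 219.2]]
```

View pics/s3.png

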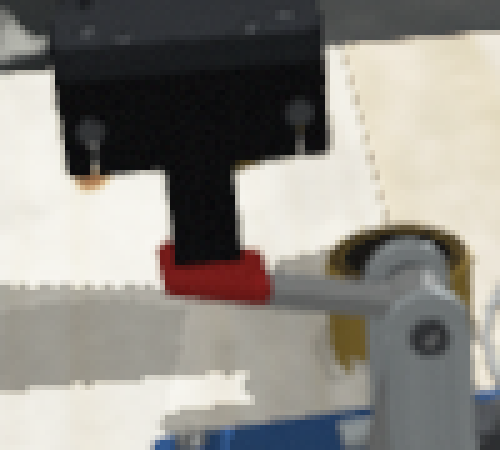

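The fingers are now in contact: 2.4 N at reported z = 0.069, with the tip in the middle of the paddle. I'll press evenly, then feel for the stop.

Emit:
step_arm:
  linear:
    - [0, 0, 3]
    - [0, 0, 3]
    - [0, 0, 3]
    - [0, 0, 3]
    - [0, 0, 3]
    - [0, 0, 3]
    - [0, 0, 3]
    - [0, 0, 3]
    - [0, 0, 0]
  delta_rot:
    - [0, 0, 0]
    - [0, 0, 0]
    - [0, 0, 0]
    - [0, 0, 0]
    - [0, 0, 0]
    - [0, 0, 0]
    - [0, 0, 0]
    - [0, 0, 0]
    - [0, 0, 0]
  grip: [0, 0, 0, 0, 0, 0, 0, 0, 0]

```text
time_s: 7.62
tcp_pos: [0.4652, -0.2406, 0.0451]
ee_rot: [[-1.0, -0.0, -0.004], [-0.0, 1.0, 0.0], [0.004, 0.0, -1.0]]
wrist_force: [-3.1, -0.1, 3.4]
gripper_width: 0.009
gripper_force: 1.9
```

Emit:
step_arm:
  linear:
    - [0, 0, 1]
    - [0, 0, 1]
    - [0, 0, 0]
  delta_rot:
    - [0, 0, 0]
    - [0, 0, 0]
    - [0, 0, 0]
  grip: [0, 0, 0]

```text
time_s: 8.0
tcp_pos: [0.4657, -0.2406, 0.0435]
ee_rot: [[-1.0, -0.001, -0.003], [-0.001, 1.0, 0.0], [0.003, 0.0, -1.0]]
wrist_force: [-5.3, -0.1, 7.3]
gripper_width: 0.006
gripper_force: 3.7
```

Emit:
step_arm:
  linear:
    - [0, 0, 1]
    - [0, 0, 1]
  delta_rot:
    - [0, 0, 0]
    - [0, 0, 0]
  grip: [0, 0]

```text
time_s: 8.25
tcp_pos: [0.4658, -0.2406, 0.0417]
ee_rot: [[-1.0, -0.001, -0.003], [-0.001, 1.0, 0.0], [0.003, 0.0, -1.0]]
wrist_force: [-5.4, -0.5, 9.1]
gripper_width: 0.004
gripper_force: 4.6
```

Emit:
step_arm:
  linear:
    - [0, 0, 1]
    - [0, 0, 1]
  delta_rot:
    - [0, 0, 0]
    - [0, 0, 0]
  grip: [0, 0]

```text
time_s: 8.5
tcp_pos: [0.4657, -0.2406, 0.0398]
ee_rot: [[-1.0, -0.001, -0.003], [-0.001, 1.0, 0.0], [0.003, 0.0, -1.0]]
wrist_force: [-5.7, 0.8, 8.2]
gripper_width: 0.005
gripper_force: 4.8
```

Emit:
step_arm:
  linear:
    - [0, 0, 1]
  delta_rot:
    - [0, 0, 0]
  grip: [0]

```text
time_s: 8.62
tcp_pos: [0.4657, -0.2406, 0.0388]
ee_rot: [[-1.0, -0.001, -0.003], [-0.001, 1.0, 0.0], [0.003, 0.0, -1.0]]
wrist_force: [-5.6, -0.3, 8.8]
gripper_width: 0.003
gripper_force: 5.0
```

Emit:
step_arm:
  linear:
    - [0, 0, 1]
  delta_rot:
    - [0, 0, 0]
  grip: [0]

```text
time_s: 8.75
tcp_pos: [0.4657, -0.2407, 0.0378]
ee_rot: [[-1.0, -0.001, -0.003], [-0.001, 1.0, 0.0], [0.003, 0.0, -1.0]]
wrist_force: [-5.3, 0.1, 9.1]
gripper_width: 0.005
gripper_force: 5.1
```

Emit:
step_arm:
  linear:
    - [0, 0, 1]
    - [0, 0, 1]
  delta_rot:
    - [0, 0, 0]
    - [0, 0, 0]
  grip: [0, 0]

```text
time_s: 9.0
tcp_pos: [0.4658, -0.2407, 0.036]
ee_rot: [[-1.0, -0.001, -0.003], [-0.001, 1.0, 0.0], [0.003, 0.0, -1.0]]
wrist_force: [-6.6, 0.2, 11.4]
gripper_width: 0.006
gripper_force: 6.5
```

Emit:
step_arm:
  linear:
    - [0, 0, 1]
  delta_rot:
    - [0, 0, 0]
  grip: [0]

```text
time_s: 9.12
tcp_pos: [0.4658, -0.2407, 0.0356]
ee_rot: [[-1.0, -0.001, -0.003], [-0.001, 1.0, -0.0], [0.003, -0.0, -1.0]]
wrist_force: [-8.5, 2.0, 17.5]
gripper_width: 0.001
gripper_force: 9.4
```

Emit:
step_arm:
  linear:
    - [0, 0, 1]
  delta_rot:
    - [0, 0, 0]
  grip: [0]

```text
time_s: 9.25
tcp_pos: [0.4659, -0.2408, 0.0354]
ee_rot: [[-1.0, -0.002, -0.003], [-0.002, 1.0, -0.001], [0.003, -0.001, -1.0]]
wrist_force: [-8.9, 2.8, 22.6]
gripper_width: 0.001
gripper_force: 11.8
```

The stop is firm at reported z ≈ 0.0355, about 35 mm down, with a contact stiffness of about 6 N/mm. Next I'll release and check the table.

Emit:
step_arm:
  linear:
    - [0, 0, -4]
    - [0, 0, -6]
    - [0, 0, -6]
    - [0, 0, -6]
    - [0, 0, -6]
    - [0, 0, -6]
    - [0, 0, -6]
    - [0, 0, 0]
  delta_rot:
    - [0, 0, 0]
    - [0, 0, 0]
    - [0, 0, 0]
    - [0, 0, 0]
    - [0, 0, 0]
    - [0, 0, 0]
    - [0, 0, 0]
    - [0, 0, 0]
  grip: [0, 0, 0, 0, 0, 0, 0, 0]

```text
time_s: 10.25
tcp_pos: [0.4678, -0.2406, 0.0739]
ee_rot: [[-1.0, -0.001, 0.001], [-0.001, 1.0, -0.0], [-0.001, -0.0, -1.0]]
wrist_force: [-0.2, -0.8, -0.7]
gripper_width: 0.007
gripper_force: 0.0
```

```bash
cat > chk.py <<'E'
from h import *
s=sense();print(round(s['time_s'],2),np.round(s['tcp_pos'],4),np.round(s['wrist_force'],2))
A=np.array([.666,-.270])
c=capture('top')
hsv=cv2.cvtColor(c['img'],cv2.COLOR_RGB2HSV)
m=cv2.inRange(hsv,(3,120,90),(14,255,255));m[:140]=0;m[238:]=0;m[:,:255]=0;m[:,355:]=0
n,l,st,ce=cv2.connectedComponentsWithStats(m)
for i in range(1,n):
    if st[i,4]>8: p=atz(c,ce[i],.03)[:2];print('hsv',st[i,4],np.round(ce[i]),np.round(p,3),'ang',round(np.degrees(np.arctan2(*(p-A)[::-1])),1),'dist win',np.round(np.linalg.norm(p-A+.0552),3))
for o in landmark_of('top','orange_block_centre')[:2]:
    p=atz(c,o['point'],.03)[:2];print('net',round(o['score'],2),np.round(o['point']),np.round(p,3),'ang',round(np.degrees(np.arctan2(*(p-A)[::-1])),1))
c=capture('side');print([np.round(l['point']) for l in landmark_of('side','lever_pad')[:1]])
E
python3 chk.py
```

```text
10.25 [ 0.4678 -0.2406  0.0739] [-0.16 -0.75 -0.72]
hsv 53 [279. 170.] [ 0.718 -0.202] ang 52.9 dist win 0.163
net 0.43 [276. 168.] [ 0.725 -0.196] ang 51.8
[array([208., 218.])]
```

One step is done: the block is now at about 52°, so four more presses to the window at -135°. Second press:

Emit:
step_arm:
  linear:
    - [0, 0, 4]
    - [0, 0, 5]
    - [0, 0, 5]
    - [0, 0, 5]
    - [0, 0, 5]
    - [0, 0, 4]
    - [0, 0, 4]
    - [0, 0, 3]
    - [0, 0, 2]
    - [0, 0, 2]
  delta_rot:
    - [0, 0, 0]
    - [0, 0, 0]
    - [0, 0, 0]
    - [0, 0, 0]
    - [0, 0, 0]
    - [0, 0, 0]
    - [0, 0, 0]
    - [0, 0, 0]
    - [0, 0, 0]
    - [0, 0, 0]
  grip: [0, 0, 0, 0, 0, 0, 0, 0, 0, 0]

```text
time_s: 11.7
tcp_pos: [0.4643, -0.2409, 0.0352]
ee_rot: [[-1.0, -0.001, -0.006], [-0.001, 1.0, -0.0], [0.006, -0.0, -1.0]]
wrist_force: [-10.1, 2.2, 20.1]
gripper_width: 0.005
gripper_force: 11.0
```

Emit:
step_arm:
  linear:
    - [0, 0, 0]
  delta_rot:
    - [0, 0, 0]
  grip: [0]

```text
time_s: 11.82
tcp_pos: [0.4643, -0.2409, 0.0355]
ee_rot: [[-1.0, -0.001, -0.006], [-0.001, 1.0, -0.0], [0.006, -0.0, -1.0]]
wrist_force: [-7.8, 1.8, 14.6]
gripper_width: 0.01
gripper_force: 8.0
```

Firm stop reached at 15–20 N. Releasing and checking.

Emit:
step_arm:
  linear:
    - [0, 0, -4]
    - [0, 0, -6]
    - [0, 0, -6]
    - [0, 0, -6]
    - [0, 0, -6]
    - [0, 0, -6]
    - [0, 0, -5]
    - [0, 0, 0]
  delta_rot:
    - [0, 0, 0]
    - [0, 0, 0]
    - [0, 0, 0]
    - [0, 0, 0]
    - [0, 0, 0]
    - [0, 0, 0]
    - [0, 0, 0]
    - [0, 0, 0]
  grip: [0, 0, 0, 0, 0, 0, 0, 0]

```text
time_s: 12.82
tcp_pos: [0.4678, -0.2406, 0.0738]
ee_rot: [[-1.0, -0.001, 0.001], [-0.001, 1.0, -0.0], [-0.001, -0.0, -1.0]]
wrist_force: [-0.7, -0.4, -0.4]
gripper_width: 0.006
gripper_force: 0.0
```

```bash
python3 chk.py
```

```text
12.82 [ 0.4678 -0.2406  0.0738] [-0.69 -0.41 -0.42]
hsv 48 [301. 159.] [ 0.747 -0.255] ang 10.4 dist win 0.153
net 0.57 [304. 194.] [ 0.662 -0.262] ang 118.5
net 0.53 [296. 158.] [ 0.75  -0.245] ang 16.9
[array([205., 226.])]
```

Emit:
step_arm:
  linear:
    - [0, 0, 4]
    - [0, 0, 5]
    - [0, 0, 5]
    - [0, 0, 5]
    - [0, 0, 5]
    - [0, 0, 4]
    - [0, 0, 4]
    - [0, 0, 3]
    - [0, 0, 2]
    - [0, 0, 2]
  delta_rot:
    - [0, 0, 0]
    - [0, 0, 0]
    - [0, 0, 0]
    - [0, 0, 0]
    - [0, 0, 0]
    - [0, 0, 0]
    - [0, 0, 0]
    - [0, 0, 0]
    - [0, 0, 0]
    - [0, 0, 0]
  grip: [0, 0, 0, 0, 0, 0, 0, 0, 0, 0]

```text
time_s: 14.28
tcp_pos: [0.4668, -0.2407, 0.0356]
ee_rot: [[-1.0, -0.002, -0.002], [-0.002, 1.0, -0.0], [0.002, -0.0, -1.0]]
wrist_force: [-9.6, 2.5, 21.5]
gripper_width: 0.003
gripper_force: 10.9
```

Emit:
step_arm:
  linear:
    - [0, 0, 0]
    - [0, 0, -4]
    - [0, 0, -6]
    - [0, 0, -6]
    - [0, 0, -6]
    - [0, 0, -6]
    - [0, 0, -6]
    - [0, 0, -5]
    - [0, 0, 0]
  delta_rot:
    - [0, 0, 0]
    - [0, 0, 0]
    - [0, 0, 0]
    - [0, 0, 0]
    - [0, 0, 0]
    - [0, 0, 0]
    - [0, 0, 0]
    - [0, 0, 0]
    - [0, 0, 0]
  grip: [0, 0, 0, 0, 0, 0, 0, 0, 0]

```text
time_s: 15.4
tcp_pos: [0.4673, -0.2405, 0.0736]
ee_rot: [[-1.0, -0.001, 0.0], [-0.001, 1.0, 0.0], [-0.0, 0.0, -1.0]]
wrist_force: [1.0, 0.1, -0.7]
gripper_width: 0.008
gripper_force: 0.0
```

```bash
python3 chk.py
```

```text
15.4 [ 0.4673 -0.2405  0.0736] [ 0.98  0.09 -0.69]
hsv 49 [301. 159.] [ 0.747 -0.255] ang 10.3 dist win 0.153
net 0.55 [300. 156.] [ 0.753 -0.252] ang 11.8
[array([207., 223.])]
```

The third press didn't advance the table; the block is still at about 10°. The lever probably didn't return fully under the fingers, so I'll lift clear and see whether it rises.

```bash
cat > pad.py <<'E'
from h import *
c=capture('side');hsv=cv2.cvtColor(c['img'],cv2.COLOR_RGB2HSV)
m=cv2.inRange(hsv,(0,150,60),(6,255,255))|cv2.inRange(hsv,(172,150,60),(180,255,255))
m[:200]=0;m[265:]=0;m[:,:180]=0;m[:,235:]=0
y,x=np.nonzero(m);print('pad px',len(y),'x',x.min(),x.max(),'bottom left',y[x<x.min()+8].max(),'bottom right',y[x>x.max()-8].max(),'top left',y[x<x.min()+4].min())
E
python3 pad.py
python3 - <<'E'
import cv2,numpy as np
c={'img':cv2.imread('pics/side0.png')[:,:,::-1]}
src=open('pad.py').read().replace("c=capture('side');","")
from h import *
exec(src)
E
```

```text
pad px 162 x 198 218 bottom left 227 bottom right 228 top left 217
pad px 200 x 197 218 bottom left 226 bottom right 228 top left 217
```

Emit:
step_arm:
  linear:
    - [0, 0, -6]
    - [0, 0, -6]
    - [0, 0, 0]
  delta_rot:
    - [0, 0, 0]
    - [0, 0, 0]
    - [0, 0, 0]
  grip: [0, 0, 0]

```text
time_s: 16.02
tcp_pos: [0.4679, -0.2407, 0.0861]
ee_rot: [[-1.0, -0.001, 0.002], [-0.001, 1.0, -0.0], [-0.002, -0.0, -1.0]]
wrist_force: [-0.4, -0.2, 0.1]
gripper_width: 0.002
gripper_force: 0.0
```

```bash
python3 pad.py; python3 - <<'E'
from h import *
t=capture('top')['img'][145:300,235:375,::-1];a=cv2.imread('pics/top0.png')[145:300,235:375]
o=np.hstack([a,t]);cv2.imwrite('pics/c.png',cv2.resize(o,None,fx=2.8,fy=2.8,interpolation=cv2.INTER_CUBIC))
E
```

```text
pad px 196 x 198 218 bottom left 227 bottom right 228 top left 217
```

View pics/c.png

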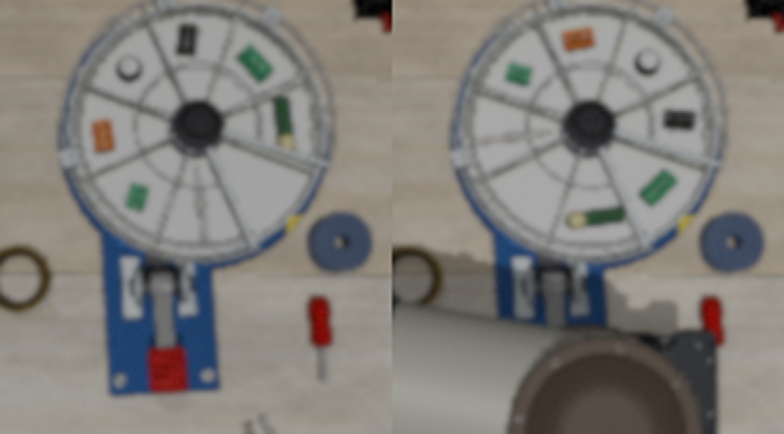

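The table has turned exactly two steps: the orange block sits in the top compartment, four compartments on from the left one in 22.5° half-steps. I'll check the lever's return more exactly before pressing again.

```bash
cat > pad2.py <<'E'
from h import *
c=capture('side')['img'];a=cv2.imread('pics/side0.png')[:,:,::-1]
for nm,(r0,r1,c0,c1) in dict(paddle=(216,232,192,240),fixed=(250,285,190,270)).items():
    A=cv2.resize(a[r0:r1,c0:c1],None,fx=5,fy=5,interpolation=cv2.INTER_CUBIC)
    C=cv2.resize(np.ascontiguousarray(c[r0-5:r1+5,c0-5:c1+5]),None,fx=5,fy=5,interpolation=cv2.INTER_CUBIC)
    r=cv2.matchTemplate(C,np.ascontiguousarray(A),cv2.TM_CCOEFF_NORMED);_,v,_,p=cv2.minMaxLoc(r)
    print(nm,round(v,3),'shift px',(p[0]-25)/5,(p[1]-25)/5)
E
python3 pad2.py
```

```text
paddle 0.927 shift px 0.0 0.2
fixed 0.923 shift px 0.0 -0.2
```

Emit:
step_arm:
  linear:
    - [0, 0, 6]
    - [0, 0, 4]
    - [0, 0, 4]
    - [0, 0, 4]
    - [0, 0, 4]
    - [0, 0, 4]
    - [0, 0, 4]
    - [0, 0, 4]
    - [0, 0, 4]
    - [0, 0, 4]
  delta_rot:
    - [0, 0, 0]
    - [0, 0, 0]
    - [0, 0, 0]
    - [0, 0, 0]
    - [0, 0, 0]
    - [0, 0, 0]
    - [0, 0, 0]
    - [0, 0, 0]
    - [0, 0, 0]
    - [0, 0, 0]
  grip: [0, 0, 0, 0, 0, 0, 0, 0, 0, 0]

```text
time_s: 17.42
tcp_pos: [0.4643, -0.2409, 0.0436]
ee_rot: [[-1.0, -0.001, -0.006], [-0.001, 1.0, 0.0], [0.006, 0.0, -1.0]]
wrist_force: [-7.2, -0.3, 8.3]
gripper_width: 0.003
gripper_force: 4.5
```

Emit:
step_arm:
  linear:
    - [0, 0, 3]
    - [0, 0, 3]
    - [0, 0, 2]
    - [0, 0, 1]
    - [0, 0, 0]
  delta_rot:
    - [0, 0, 0]
    - [0, 0, 0]
    - [0, 0, 0]
    - [0, 0, 0]
    - [0, 0, 0]
  grip: [0, 0, 0, 0, 0]

```text
time_s: 18.05
tcp_pos: [0.4644, -0.2409, 0.0356]
ee_rot: [[-1.0, -0.001, -0.006], [-0.001, 1.0, -0.0], [0.006, -0.0, -1.0]]
wrist_force: [-7.9, -1.0, 13.4]
gripper_width: 0.005
gripper_force: 7.6
```

Emit:
step_arm:
  linear:
    - [0, 0, -6]
    - [0, 0, -6]
    - [0, 0, -6]
    - [0, 0, -6]
    - [0, 0, -6]
    - [0, 0, -6]
    - [0, 0, -6]
    - [0, 0, -6]
    - [0, 0, -3]
    - [0, 0, 0]
  delta_rot:
    - [0, 0, 0]
    - [0, 0, 0]
    - [0, 0, 0]
    - [0, 0, 0]
    - [0, 0, 0]
    - [0, 0, 0]
    - [0, 0, 0]
    - [0, 0, 0]
    - [0, 0, 0]
    - [0, 0, 0]
  grip: [0, 0, 0, 0, 0, 0, 0, 0, 0, 0]

```text
time_s: 19.3
tcp_pos: [0.4673, -0.2405, 0.0855]
ee_rot: [[-1.0, -0.001, 0.0], [-0.001, 1.0, 0.0], [-0.0, 0.0, -1.0]]
wrist_force: [0.0, -0.4, -0.0]
gripper_width: 0.009
gripper_force: 0.0
```

```bash
python3 chk.py; python3 pad2.py
```

```text
19.3 [ 0.4673 -0.2405  0.0855] [ 0.03 -0.44 -0.01]
hsv 48 [325. 166.] [ 0.73  -0.313] ang -34.0 dist win 0.12
net 0.53 [324. 163.] [ 0.737 -0.31 ] ang -29.8
[array([210., 220.])]
paddle 0.926 shift px 0.0 0.2
fixed 0.923 shift px 0.0 -0.2
```

With the larger clearance it advanced 44°. Two more presses of the same kind.

Emit:
step_arm:
  linear:
    - [0, 0, 6]
    - [0, 0, 4]
    - [0, 0, 4]
    - [0, 0, 4]
    - [0, 0, 4]
    - [0, 0, 4]
    - [0, 0, 4]
    - [0, 0, 4]
    - [0, 0, 4]
    - [0, 0, 4]
  delta_rot:
    - [0, 0, 0]
    - [0, 0, 0]
    - [0, 0, 0]
    - [0, 0, 0]
    - [0, 0, 0]
    - [0, 0, 0]
    - [0, 0, 0]
    - [0, 0, 0]
    - [0, 0, 0]
    - [0, 0, 0]
  grip: [0, 0, 0, 0, 0, 0, 0, 0, 0, 0]

```text
time_s: 20.8
tcp_pos: [0.4643, -0.2409, 0.0436]
ee_rot: [[-1.0, -0.001, -0.006], [-0.001, 1.0, 0.0], [0.006, 0.0, -1.0]]
wrist_force: [-6.8, 0.0, 9.6]
gripper_width: 0.005
gripper_force: 4.5
```

Emit:
step_arm:
  linear:
    - [0, 0, 3]
    - [0, 0, 3]
    - [0, 0, 2]
    - [0, 0, 1]
    - [0, 0, 0]
  delta_rot:
    - [0, 0, 0]
    - [0, 0, 0]
    - [0, 0, 0]
    - [0, 0, 0]
    - [0, 0, 0]
  grip: [0, 0, 0, 0, 0]

```text
time_s: 21.42
tcp_pos: [0.4645, -0.2409, 0.0356]
ee_rot: [[-1.0, -0.001, -0.006], [-0.001, 1.0, -0.0], [0.006, -0.0, -1.0]]
wrist_force: [-8.7, -0.3, 13.1]
gripper_width: 0.005
gripper_force: 7.5
```

Emit:
step_arm:
  linear:
    - [0, 0, -6]
    - [0, 0, -6]
    - [0, 0, -6]
    - [0, 0, -6]
    - [0, 0, -6]
    - [0, 0, -6]
    - [0, 0, -6]
    - [0, 0, -6]
    - [0, 0, -3]
    - [0, 0, 0]
  delta_rot:
    - [0, 0, 0]
    - [0, 0, 0]
    - [0, 0, 0]
    - [0, 0, 0]
    - [0, 0, 0]
    - [0, 0, 0]
    - [0, 0, 0]
    - [0, 0, 0]
    - [0, 0, 0]
    - [0, 0, 0]
  grip: [0, 0, 0, 0, 0, 0, 0, 0, 0, 0]

```text
time_s: 22.68
tcp_pos: [0.4673, -0.2405, 0.0855]
ee_rot: [[-1.0, -0.001, 0.0], [-0.001, 1.0, 0.0], [-0.0, 0.0, -1.0]]
wrist_force: [-0.1, 0.3, 0.2]
gripper_width: 0.005
gripper_force: 0.0
```

```bash
python3 chk.py; python3 pad2.py
```

```text
22.68 [ 0.4673 -0.2405  0.0855] [-0.13  0.33  0.21]
hsv 52 [338. 188.] [ 0.677 -0.343] ang -81.5 dist win 0.069
net 0.67 [337. 186.] [ 0.68  -0.341] ang -78.7
[array([208., 223.])]
paddle 0.927 shift px 0.0 0.2
fixed 0.923 shift px 0.0 -0.2
```

Emit:
step_arm:
  linear:
    - [0, 0, 6]
    - [0, 0, 4]
    - [0, 0, 4]
    - [0, 0, 4]
    - [0, 0, 4]
    - [0, 0, 4]
    - [0, 0, 4]
    - [0, 0, 4]
    - [0, 0, 4]
    - [0, 0, 4]
  delta_rot:
    - [0, 0, 0]
    - [0, 0, 0]
    - [0, 0, 0]
    - [0, 0, 0]
    - [0, 0, 0]
    - [0, 0, 0]
    - [0, 0, 0]
    - [0, 0, 0]
    - [0, 0, 0]
    - [0, 0, 0]
  grip: [0, 0, 0, 0, 0, 0, 0, 0, 0, 0]

```text
time_s: 24.18
tcp_pos: [0.4643, -0.2409, 0.0436]
ee_rot: [[-1.0, -0.001, -0.006], [-0.001, 1.0, 0.0], [0.006, 0.0, -1.0]]
wrist_force: [-7.8, -1.0, 9.9]
gripper_width: 0.006
gripper_force: 4.5
```

Emit:
step_arm:
  linear:
    - [0, 0, 3]
    - [0, 0, 3]
    - [0, 0, 2]
    - [0, 0, 1]
    - [0, 0, 0.5]
    - [0, 0, 0]
    - [0, 0, 0]
  delta_rot:
    - [0, 0, 0]
    - [0, 0, 0]
    - [0, 0, 0]
    - [0, 0, 0]
    - [0, 0, 0]
    - [0, 0, 0]
    - [0, 0, 0]
  grip: [0, 0, 0, 0, 0, 0, 0]

```text
time_s: 25.05
tcp_pos: [0.4645, -0.241, 0.0354]
ee_rot: [[-1.0, -0.001, -0.005], [-0.001, 1.0, -0.0], [0.005, -0.0, -1.0]]
wrist_force: [-9.3, 1.3, 16.3]
gripper_width: 0.003
gripper_force: 8.6
```

```bash
python3 chk.py
```

```text
25.05 [ 0.4645 -0.241   0.0354] [-9.32  1.26 16.3 ]
hsv 53 [330. 212.] [ 0.618 -0.326] ang -130.5 dist win 0.008
net 0.41 [330. 210.] [ 0.622 -0.325] ang -128.6
net 0.22 [305. 194.] [ 0.661 -0.265] ang 133.7
[array([205., 240.])]
```

The block is in the window, 8 mm from its middle, with the lever at its stop. Releasing and clearing.

Emit:
step_arm:
  linear:
    - [0, 0, -5]
    - [0, 0, -6]
    - [0, 0, -6]
    - [0, 0, -6]
    - [0, 0, -6]
    - [0, 0, -6]
    - [0, 0, -8]
    - [0, 0, -12]
    - [0, 0, -15]
    - [0, 0, -10]
  delta_rot:
    - [0, 0, 0]
    - [0, 0, 0]
    - [0, 0, 0]
    - [0, 0, 0]
    - [0, 0, 0]
    - [0, 0, 0]
    - [0, 0, 0]
    - [0, 0, 0]
    - [0, 0, 0]
    - [0, 0, 0]
  grip: [0, 0, 0, 0, 0, 0, 0, 0, 0, 0]

```text
time_s: 26.5
tcp_pos: [0.4679, -0.2407, 0.1154]
ee_rot: [[-1.0, -0.001, 0.002], [-0.001, 1.0, -0.0], [-0.002, -0.0, -1.0]]
wrist_force: [1.0, 0.2, -0.2]
gripper_width: 0.006
gripper_force: 0.0
```

Emit:
step_arm:
  linear:
    - [0, 0, 0]
    - [0, 0, 0]
    - [0, 0, 0]
    - [0, 0, 0]
  delta_rot:
    - [0, 0, 0]
    - [0, 0, 0]
    - [0, 0, 0]
    - [0, 0, 0]
  grip: [0, 0, 0, 0]

```text
time_s: 27.0
tcp_pos: [0.4671, -0.2405, 0.1134]
ee_rot: [[-1.0, -0.001, -0.001], [-0.001, 1.0, 0.0], [0.001, 0.0, -1.0]]
wrist_force: [0.4, 0.5, 0.4]
gripper_width: 0.008
gripper_force: 0.0
```

```bash
python3 chk.py; python3 pad2.py; python3 - <<'E'
from h import *
t=capture('top')['img'][145:300,235:375,::-1];a=cv2.imread('pics/top0.png')[145:300,235:375]
o=np.hstack([a,t]);cv2.imwrite('pics/d.png',cv2.resize(o,None,fx=2.8,fy=2.8,interpolation=cv2.INTER_CUBIC))
E
```

```text
27.0 [ 0.4671 -0.2405  0.1134] [0.36 0.48 0.37]
hsv 54 [330. 212.] [ 0.618 -0.326] ang -130.5 dist win 0.007
net 0.49 [330. 211.] [ 0.619 -0.325] ang -130.2
[array([205., 227.])]
paddle 0.636 shift px -2.0 5.0
fixed 0.924 shift px 0.0 -0.2
```

View pics/d.png

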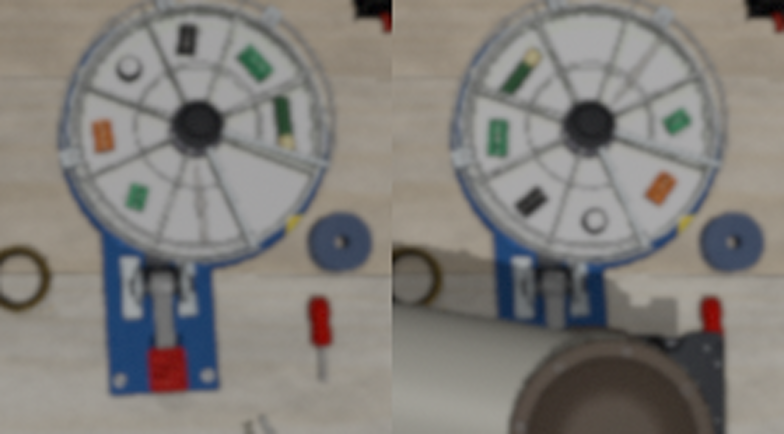

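The top picture shows the orange block in the window by the pointer at (685,222), and the table square. The side picture shows the paddle still more than 5 px (at least 9 mm) low: the lever has hung part-way. The same landmark reading, (205,226), appeared after press 2. The full press that followed then turned nothing and freed the lever, so I'll repeat that.

Emit:
step_arm:
  linear:
    - [0, 0, 12]
    - [0, 0, 14]
    - [0, 0, 10]
    - [0, 0, 5]
    - [0, 0, 4]
    - [0, 0, 4]
    - [0, 0, 4]
    - [0, 0, 4]
    - [0, 0, 4]
    - [0, 0, 4]
  delta_rot:
    - [0, 0, 0]
    - [0, 0, 0]
    - [0, 0, 0]
    - [0, 0, 0]
    - [0, 0, 0]
    - [0, 0, 0]
    - [0, 0, 0]
    - [0, 0, 0]
    - [0, 0, 0]
    - [0, 0, 0]
  grip: [0, 0, 0, 0, 0, 0, 0, 0, 0, 0]

```text
time_s: 28.55
tcp_pos: [0.4667, -0.2406, 0.0487]
ee_rot: [[-1.0, -0.001, -0.001], [-0.001, 1.0, 0.0], [0.001, 0.0, -1.0]]
wrist_force: [-2.9, -0.2, 3.4]
gripper_width: 0.003
gripper_force: 1.7
```

Emit:
step_arm:
  linear:
    - [0, 0, 4]
    - [0, 0, 4]
    - [0, 0, 3]
    - [0, 0, 2]
    - [0, 0, 1]
    - [0, 0, 0]
  delta_rot:
    - [0, 0, 0]
    - [0, 0, 0]
    - [0, 0, 0]
    - [0, 0, 0]
    - [0, 0, 0]
    - [0, 0, 0]
  grip: [0, 0, 0, 0, 0, 0]

```text
time_s: 29.3
tcp_pos: [0.4668, -0.2406, 0.036]
ee_rot: [[-1.0, -0.001, -0.001], [-0.001, 1.0, -0.0], [0.001, -0.0, -1.0]]
wrist_force: [-7.0, 1.0, 12.8]
gripper_width: 0.009
gripper_force: 6.8
```

Emit:
step_arm:
  linear:
    - [0, 0, -4]
    - [0, 0, -6]
    - [0, 0, -6]
    - [0, 0, -6]
    - [0, 0, -6]
    - [0, 0, -6]
    - [0, 0, -6]
    - [0, 0, -6]
    - [0, 0, -4]
    - [0, 0, 0]
  delta_rot:
    - [0, 0, 0]
    - [0, 0, 0]
    - [0, 0, 0]
    - [0, 0, 0]
    - [0, 0, 0]
    - [0, 0, 0]
    - [0, 0, 0]
    - [0, 0, 0]
    - [0, 0, 0]
    - [0, 0, 0]
  grip: [0, 0, 0, 0, 0, 0, 0, 0, 0, 0]

```text
time_s: 30.55
tcp_pos: [0.4674, -0.2406, 0.0851]
ee_rot: [[-1.0, -0.001, 0.0], [-0.001, 1.0, -0.0], [-0.0, -0.0, -1.0]]
wrist_force: [1.0, -0.2, 0.3]
gripper_width: 0.003
gripper_force: 0.0
```

```bash
python3 chk.py; python3 pad2.py
```

```text
30.55 [ 0.4674 -0.2406  0.0851] [ 0.95 -0.22  0.31]
hsv 53 [330. 212.] [ 0.618 -0.326] ang -130.5 dist win 0.008
net 0.44 [327. 209.] [ 0.624 -0.318] ang -131.0
[array([207., 220.])]
paddle 0.926 shift px 0.0 0.2
fixed 0.923 shift px 0.0 -0.2
```

The lever is fully up (same match as at rest), the block hasn't moved, and the tool is clear of the paddle. Handing in.

```bash
python3 -c "
from station import finish_job
print(finish_job())"
```

```text
the job is handed in; nothing more can be done
None
```

The job is handed in: the orange block is about 8 mm from the middle of the pick-up window, the turntable looks square, the lever is fully back up, and the highest force read on the lever was about 24 N; no verdict came back.

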